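# Set the mill's grind and lock it

## Robot

A 7-joint arm with a two-finger parallel gripper is mounted at the origin on a cart in front of the work surface, level with it; the furniture and walls round the work are solid. World frame = base frame: x ahead of the robot, y to its left, z up, the work surface at z = 0. Lengths are in mm, angles in rad, forces in N, time in s.
With the tool pointing down it reaches from about 425 to 925 mm from the base axis. Payload 6.8 kg.
Tool frame: the origin (TCP) lies between the finger pads; the fingertips stand 25 mm ahead of it and the grasp point (between the pads) lies 6 mm ahead of it; z points along the fingers, y is the line along which they close (so a half turn about z gives the same grasp; the last joint's range is limited). The gripper opens to 88 mm and grips with 3 to 60 N. Pads are 20 mm wide; open, the fingers measure 115 mm over their backs; the gripper's body (75 mm by 178 mm) begins 61 mm behind the grasp point.
Start: joints at [1.214, 0.477, 0.022, 1.555, -0.011, 1.109, -0.083], TCP at [166.221, -654.23, 247.664] pointing down, gripper open.
Joint ranges: [-2.96, 2.96], [-0.34, 2.1], [-1.41, 1.46], [0.24, 2.44], [-1.37, 4.51], [0.17, 1.92], [-2.96, 2.96]. Speed limits (rad/s): [2.39, 2.39, 3.14, 3.14, 3.14, 3.14, 3.14].

## Interface

Orientations are given as a unit quaternion [x, y, z, w].
In Python, from plant import env, read_camera, hand_in, spotter gives the robot as it stands. The module is installed in compiled form; this text tells all that it offers.
- The arm moves only by the tool play_rows, never from a script. Its argument "rows" is a list of rows, each a list of 7 numbers: the turn, a rotation vector about the tool's x, y, z in rad, then the shift along the tool's x, y, z in m, then the opening in per cent of the stroke, from 0 (shut) to 100 (fully open). A call has 1 to 5 rows; each row is the pose to reach, as a shift and turn from the pose commanded when the call began, along the tool's axes at that moment; what a row does not reach only later rows make up. A row lasts 1/12 s, in which the tool goes at most 41.7 mm and 7.16 degrees, less where a joint would pass 70% of its speed; a pose out of reach is approached as far as the arm can. A call with a gripper value outside its range is refused whole. The fingers move at their own pace and stop on an object; "grip_force" is the grip in N (left out, the last holds). Time passes only in rows, so rows that repeat a pose let the fingers close. It gives the time, the measured TCP pose, the force, the opening and the grip force at its end, in the units of the state.
- env.observe(): the state, without advancing time (a new reading comes with each control period).
- read_camera(name): name is "scene" or "top"; returns a dict with "image" (480x640x3 uint8, red, green, blue), "fovy" (degrees; the focal length in pixels is half the picture's height over the tangent of half this angle, whatever the lens; pixels are square), "cx", "cy" (the principal point, pixels), "distortion" ([k1, k2, p1, p2, k3] as OpenCV has them; the pictures are not rectified), "extrinsics" (4x4, takes a point from camera to world coordinates). Camera axes: x right, y up, looking along -z (the intrinsics and any distortion apply to the point x, -y, -z); pixel columns grow to the right and rows downward; lengths in mm; the calibration is good to about 2 mm. A picture is of the moment at which its call begins. There is no depth.
- hand_in(): hands the job in; it is judged then, once.
Trained networks look in the newest picture that a camera, given by its name, has taken for a name from the list of things; names that differ only in an ending like _2 or _b are one class to them, and where a whole thing is asked for, a point or a joint stands for the part that bears it (a point fixed in the world has none). Each returns a list of dicts, best first, with "p" (0 to 1); they miss things now and then, are a little off and sometimes report something else, mostly with a low value. They report only what shows in the picture. A call takes as long as a camera call.
- spotter.look_for(camera, name): "extent" ([left, top, width, height] in pixels, round what is visible of it).
The state is a dict: "time": time; "joint_positions": joint angles; "qvel": joint speeds; "joint_efforts": joint torques, N m; "tcp_pos": TCP position; "eef_rot": TCP orientation; "contact_force": force on the tool from outside, world axes, zero at the start; "moment": the same for the moment, N m; "finger_gap": opening from 0.0 (shut) to 1.0 (fully open); "grip_force": force on a finger pad.
Only numpy, scipy, OpenCV 4.12 (cv2) and the standard library are available. Lean on these libraries where they do the work, as an engineer would, in place of code of your own. Each camera call takes 0.05 s, during which the arm holds its last target. There are 200 camera calls.

## Task

Turn the grip knob on top of the small mill clockwise until its pointer lines up with the raised index tab on the dial. Then turn the knurled lock ring under the knob clockwise until you feel it bind, and nip it up about ten degrees more, no harder, leaving the knob on its setting. Do not shift or knock over the things standing round the mill.

Things in the scene. Friction and masses are not known exactly. Their poses are not given: they have to be found in the camera images.
- mill: small white electric mill, fixed to the worktop, 212 x 150 x 80 mm. Origin: at worktop height under the vertical control axis; x points to its back, where a steel feed port (48 mm across, top at 92 mm) stands 100 mm behind the axis. On top lies a dial plate 146 mm across at 81.5 mm; on the axis stand a neck, the lock ring (94 to 114 mm above the worktop) and the knob (116 to 142 mm)
- mill_axis (a point): point on the control axis 80 mm above the worktop; axes as the mill's
- tab_mark (a point): top of the raised steel index tab (14 x 7 mm, 7 mm high) at the edge of the dial plate, 66 mm from the control axis; its x axis points straight out from the control axis. The tab is where the wanted setting is; it varies from time to time and is too stiff to be moved
- pointer (a point): tip of the white pointer at one end of the knob's grip bar, 30 mm from the control axis, 122 mm above the worktop; its x axis points straight out along the pointer. Lined up means that it points the same way from the axis as the tab
- knob_grip (a point): centre of the knob's black grip bar, on the control axis, 132 mm above the worktop; bar 44 mm long along x (the pointer's direction), 14 mm thick along y, 24 mm high, its top 142 mm above the worktop. It turns about the axis with 0.12 N m of friction, stays where it is left, and starts 0.5 to 1.5 rad counterclockwise (from above) of the tab; its stops lie beyond
- ring_mid (a point): centre of the knurled steel lock ring, on the control axis, 104 mm above the worktop; 60 mm across, 20 mm high, its foot 12.5 mm above the dial plate. Can be gripped at any angle. Turns clockwise (from above) freely (0.04 N m) for 0.3 to 1.0 rad, not known beforehand, then binds and turns on against 0.45 N m (grip firmly, some 70 N). Stays where it is left; the knob does not follow
- collet (a joint): how far the lock ring has squeezed the hidden collet inside the neck, in m: 0 while the ring is loose, then 4 mm per rad of further turning after it binds (ten degrees is 0.0007 m). The reading is noisy by about half of that
- salt_shaker: salt shaker, glass with a steel cap, 44 mm across, 90 mm high, origin under its middle, standing to the left of the mill; leave alone
- spice_jar: spice jar with a cap, 46 mm across, 106 mm high, origin under its middle, standing to the right of the mill; leave alone
- mug: two-tone mug with a handle, 78 x 113 x 100 mm, origin under its middle, standing behind the mill; leave alone
- jam_jar: jam jar, 71 mm across, 110 mm high, origin under its middle, well to the right; leave alone
- paste_tin: food tin, 75 mm across, 58 mm high, origin under its middle, well to the right; leave alone

How it is judged (in metres and radians):
On the way, in this order (a step that is already met when the one before it is completed fails the run):
1. the knob's pointer is lined up with the index tab, to 0.10 rad, with the ring still loose (angle between the x axis of pointer and the x axis of tab_mark, either way round below 0.1 rad and value of joint collet below 0.00015 m), for 0.2 s.
2. the lock ring has been nipped up past where it binds (value of joint collet above 0.00028 m), for 0.2 s.
At the end, for the whole second after the job is handed in: the pointer is within 0.10 rad of the index tab's direction and the lock ring is tight: turned 0.07 to 0.32 rad past where it binds (collet squeezed 0.28 to 1.28 mm) (angle between the x axis of pointer and the x axis of tab_mark, either way round below 0.1 rad and value of joint collet between 0.00028 and 0.00128 m); the robot touches nothing.
It fails at once if the lock ring is overtightened: more than 0.32 rad past where it binds (collet over 1.28 mm) (value of joint collet above 0.00128 m).
It fails at once if a thing standing round the mill is shifted by more than 30 mm or tipped (distance of any of salt_shaker, spice_jar, mug, jam_jar, paste_tin from where it was at the start of the episode above 0.03 m or angle between any of salt_shaker, spice_jar, mug, jam_jar, paste_tin's own z axis and vertical above 0.5 rad).
It also fails if it takes over 64 s, if anything falls off the work surface, if the arm or the gripper's body presses on something with over 40 N, if the wrist force passes 120 N, or if a joint passes its speed limit or range.

## Working session

There is one attempt and no reset: what is moved stays moved. The work goes in short steps, Python scripts to look and compute and a tool call to move; the robot and the scene stay as the last step left them, time stands still between calls to the robot, and variables do not carry over. Pictures are saved under pics/ and viewed, at most 10 in all, crops included, and the job is handed in when it is done.

Besides the shell and the picture viewer there is one more tool, called after "Emit:" in YAML: its name, and indented under it one key for each argument. play_rows: Moves the arm, as the interface text tells. Its arguments: {"type":"object","properties":{"rows":{"type":"array","items":{"type":"array","items":{"type":"number"}}},"grip_force":{"type":"number"}},"required":["rows"]}

```bash
mkdir -p pics
cat > h.py <<'E'
import numpy as np,cv2
from plant import env,read_camera,spotter
def K(c):
    f=240/np.tan(np.radians(c['fovy'])/2); return np.array([[f,0,c['cx']],[0,f,c['cy']],[0,0,1]])
def ray(c,uv):
    p=cv2.undistortPoints(np.array([[uv]],float),K(c),np.array(c['distortion'],float))[0,0]
    E=np.array(c['extrinsics']); d=E[:3,:3]@np.array([p[0],-p[1],-1]); return E[:3,3],d
def atz(c,uv,z):
    o,d=ray(c,uv); return o+d*(z-o[2])/d[2]
def proj(c,P):
    E=np.array(c['extrinsics']); q=(np.array(P,float).reshape(-1,3)-E[:3,3])@E[:3,:3]
    q=q*[1,-1,-1]; return cv2.projectPoints(q,np.zeros(3),np.zeros(3),K(c),np.array(c['distortion'],float))[0][:,0]
E
python3 - <<'E'
from h import *
for n in("scene","top"):
    c=read_camera(n); cv2.imwrite(f"pics/{n}0.png",c['image'][:,:,::-1])
    print(n,c['fovy'],c['distortion'],np.round(c['extrinsics'],3).tolist())
    for k in("mill","knob_grip","ring_mid","salt_shaker","spice_jar","mug","tab_mark","pointer"):
        print(k,[(np.round(d['extent']).tolist(),round(d['p'],2)) for d in spotter.look_for(n,k)[:2]])
s=env.observe();print(s)
E
```

```text
scene 57.66891402479271 [0.00888668 0.         0.         0.         0.        ] [[-0.722, 0.442, -0.533, 87.245], [-0.692, -0.463, 0.554, 365.877], [-0.002, 0.768, 0.64, 686.627], [0.0, 0.0, 0.0, 1.0]]
mill [([220.0, 266.0, 140.0, 115.0], 0.72)]
knob_grip [([292.0, 283.0, 27.0, 24.0], 0.79)]
ring_mid [([285.0, 295.0, 37.0, 23.0], 0.9)]
salt_shaker [([244.0, 357.0, 27.0, 46.0], 0.65)]
spice_jar [([315.0, 242.0, 21.0, 51.0], 0.83)]
mug [([185.0, 258.0, 52.0, 59.0], 0.84)]
tab_mark []
pointer [([291.0, 285.0, 29.0, 20.0], 0.71), ([359.0, 186.0, 30.0, 31.0], 0.54)]
top 52.25782548129559 [-0.13026487  0.          0.          0.          0.        ] [[-0.022, 0.999, -0.045, 510.179], [-1.0, -0.021, 0.018, -143.774], [0.017, 0.046, 0.999, 1340.258], [0.0, 0.0, 0.0, 1.0]]
mill [([213.0, 225.0, 74.0, 92.0], 0.56)]
knob_grip [([244.0, 276.0, 20.0, 15.0], 0.56)]
ring_mid [([239.0, 270.0, 26.0, 26.0], 0.76)]
salt_shaker [([201.0, 283.0, 16.0, 15.0], 0.66)]
spice_jar [([296.0, 248.0, 16.0, 17.0], 0.49)]
mug [([218.0, 217.0, 21.0, 4.0], 0.58)]
tab_mark []
pointer [([244.0, 273.0, 18.0, 18.0], 0.46)]
{'time': 0.9, 'joint_positions': array([ 1.21389156,  0.47698129,  0.02241742,  1.55537547, -0.01150843,
        1.10929547, -0.08310062]), 'qvel': array([ 0.0001198 , -0.00088021,  0.00050886, -0.00057871,  0.00143358,
       -0.00105159,  0.00104469]), 'joint_efforts': array([-6.55520598e-04, -5.82700431e+01,  1.53260574e+00, -2.72930360e+01,
       -5.43614477e-02,  9.87368112e-03,  3.45778744e-05]), 'tcp_pos': array([ 166.22310965, -654.24547563,  247.68717774]), 'eef_rot': array([9.92274522e-01, 1.24061566e-01, 1.38051092e-05, 3.24740794e-05]), 'contact_force': array([-0.44109648,  0.30011149, -0.38437209]), 'moment': array([ 0.03886827, -0.00017399, -0.01756146]), 'grip_force': 0.0, 'finger_gap': 0.998648845254623}
```

View pics/scene0.png

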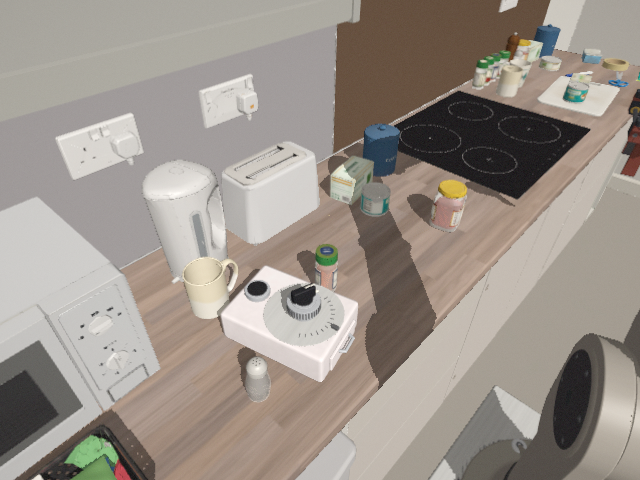

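View pics/top0.png

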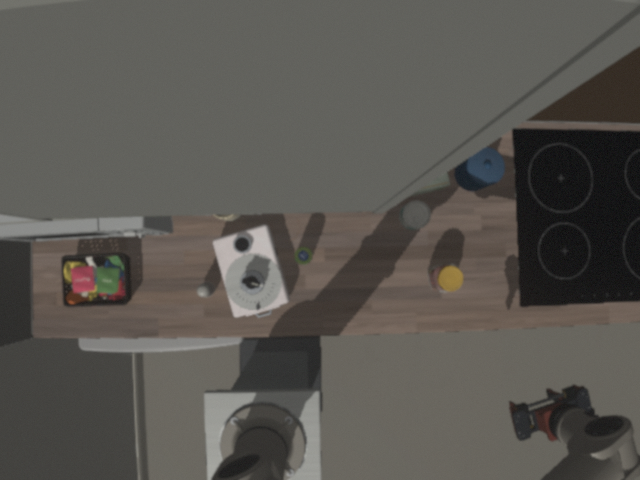

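The scene view shows the mill at about (290,315) with the knob at (304,294). The top view shows the mill at (250,272) and the knob at (252,282). Next I enlarge both.

Run:
```python
from h import *
a=cv2.imread('pics/scene0.png')[260:360,240:365]; b=cv2.imread('pics/top0.png')[225:325,205:305]
a=cv2.resize(a,None,fx=6,fy=6,interpolation=cv2.INTER_CUBIC)
b=cv2.resize(b,None,fx=6,fy=6,interpolation=cv2.INTER_CUBIC)
cv2.imwrite('pics/a.png',a);cv2.imwrite('pics/b.png',b)
c=read_camera('top'); print(atz(c,(252,283),104),atz(c,(242,243),92))
c=read_camera('scene'); print(atz(c,(303.5,305),104),atz(c,(258,289),92))
```

```text
[453.33403279   5.44489893 104.        ] [555.23844826  30.67991308  92.        ]
[453.19278057   8.68485919 104.        ] [549.53112729  31.98252461  92.        ]
```

View pics/a.png

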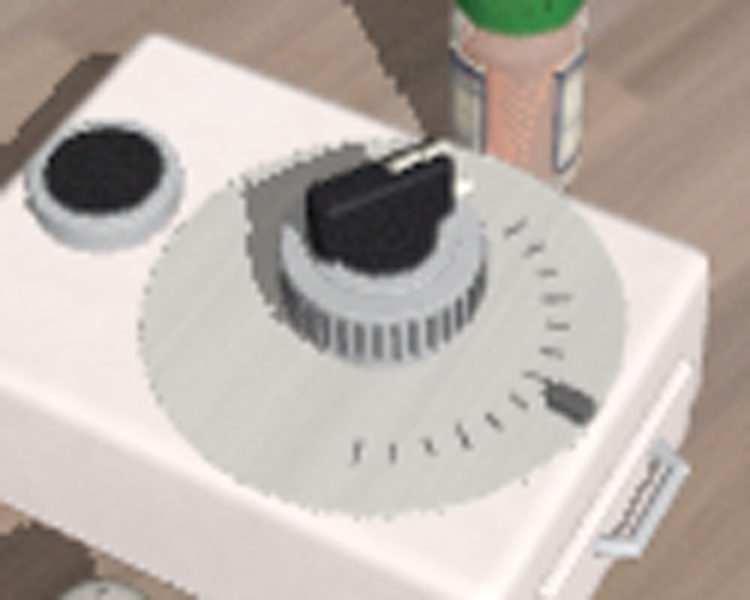

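View pics/b.png

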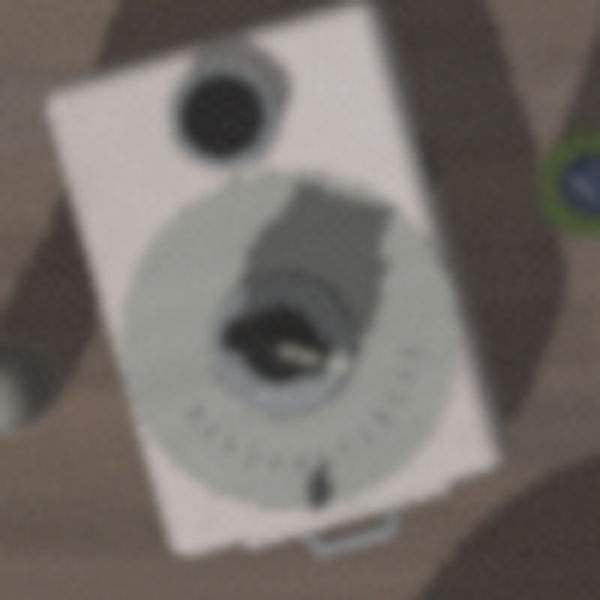

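Run:
```python
from h import *
from scipy.optimize import least_squares
S=read_camera('scene');T=read_camera('top')
s=lambda x,y:(239.58+x/6,259.58+y/6); t=lambda x,y:(204.58+x/6,224.58+y/6)
def fit(c,f,pts):
    P=np.array([atz(c,f(*p),81.5)[:2] for p in pts]); r=least_squares(lambda q:np.hypot(*(P-q[:2]).T)-q[2],[455,7,73]); return r.x,r.fun.round(1)
print(fit(S,s,[(140,325),(380,517),(627,320),(160,400),(230,470),(590,430),(500,492),(540,190),(180,240),(600,250)]))
print(fit(T,t,[(122,340),(150,250),(240,172),(290,508),(200,475),(140,420),(458,340),(400,470),(430,250)]))
for n,c,f,tab,tip in(('S',S,s,(572,397),(463,186)),('T',T,t,(320,483),(343,362))):
    A=fit(c,f,[(140,325),(380,517),(627,320),(160,400),(230,470),(590,430),(500,492),(540,190),(180,240),(600,250)] if n=='S' else [(122,340),(150,250),(240,172),(290,508),(200,475),(140,420),(458,340),(400,470),(430,250)])[0][:2]
    for nm,p,z in(('tab',tab,86),('tip',tip,122)):
        d=atz(c,f(*p),z)[:2]-A; print(n,nm,d,np.hypot(*d),np.arctan2(d[1],d[0]))
# bar top / stripe lines at z=142
for n,c,f,p,q in(('S',S,s,(390,168),(447,146)),('T',T,t,(280,348),(325,355)),('Tbar',T,t,(235,330),(325,355))):
    P=atz(c,f(*p),142)[:2];Q=atz(c,f(*q),142)[:2]; print(n,P,Q,np.arctan2(*(Q-P)[::-1]))
for n in('salt_shaker','spice_jar','mug'):
    x=spotter.look_for('scene',n)[0]['extent']; print(n,atz(S,(x[0]+x[2]/2,x[1]+x[3]-4),0))
x=[296+8,248+8];print('spice top',atz(T,x,106))
x=[201+8,283+7.5];print('salt top',atz(T,x,90))
```

```text
(array([454.32917847,   7.37589669,  71.33970066]), array([ 1.7, -0.2,  0.9,  0.2, -1.5,  1. , -0.3, -0.7, -0.4, -0.5]))
(array([457.68254544,   5.75666067,  72.26046951]), array([-0. , -1.3,  1.9,  0.5, -2. ,  1.2, -0.2,  1.3, -1.5]))
S tab [-62.15018544 -13.73199947] 63.649142645912875 -2.9241376755374815
S tip [ -5.85965186 -27.46543046] 28.08354305587722 -1.7809914513620968
T tab [-61.89567365 -12.14915372] 63.076749701792174 -2.947772348005668
T tip [ -8.75339719 -26.65900267] 28.05930123556382 -1.8880522728671445
S [455.51611049   2.87787203] [449.73530714 -14.61038857] -1.8900428248127197
T [456.1433105    2.68471545] [452.93009192 -15.63249492] -1.744450200686478
Tbar [463.83069047  20.94088075] [452.93009192 -15.63249492] -1.8604607594149063
salt_shaker [429.5226382  145.70002754   0.        ]
spice_jar [ 517.92641193 -123.75799581    0.        ]
mug [634.47623227  98.66197914   0.        ]
spice top [ 518.60418125 -127.19692605  106.        ]
salt top [435.58108979 117.92523135  90.        ]
```

The axis is near (455.5, 6.5), the tab direction is about -2.935 and the pointer about -1.83. That means roughly 1.10 rad clockwise. I'll start moving.

Emit:
play_rows:
  rows:
    - [0,0,0,0.032,-0.024,0,100]
    - [0,0,0,0.064,-0.048,0,100]
    - [0,0,0,0.096,-0.072,0,100]
    - [0,0,0,0.128,-0.096,0,100]
    - [0,0,0,0.16,-0.12,0,100]

```text
time: 1.67
tcp_pos: [292.6, -497.0, 247.8]
eef_rot: [0.992, 0.124, 0.0, 0.0]
contact_force: [1.0, 0.1, 0.3]
finger_gap: 1.001
grip_force: 0.0
```

Emit:
play_rows:
  rows:
    - [0,0,-0.1,0.032,-0.024,0,100]
    - [0,0,-0.2,0.064,-0.048,0,100]
    - [0,0,-0.3,0.096,-0.072,0,100]
    - [0,0,-0.4,0.128,-0.096,0,100]
    - [0,0,-0.5,0.16,-0.12,0,100]

```text
time: 2.08
tcp_pos: [418.2, -341.2, 248.0]
eef_rot: [0.93, 0.368, 0.0, 0.0]
contact_force: [0.9, -1.0, -0.6]
finger_gap: 0.999
grip_force: 0.0
```

```bash
cat >> h.py <<'E'
from scipy.spatial.transform import Rotation as R
def to(x,y,z,psi):
    s=env.observe(); r=R.from_quat(s['eef_rot']); d=r.inv().apply(np.array([x,y,z])-s['tcp_pos'])
    n=R.from_matrix(np.array([[np.cos(psi),np.sin(psi),0],[np.sin(psi),-np.cos(psi),0],[0,0,-1]]))
    m=r.as_matrix()
    print('t',round(s['time'],2),'pos',s['tcp_pos'].round(1),'psi',np.arctan2(m[1,0],m[0,0]).round(3),'j',s['joint_positions'].round(2),'F',np.round(s['contact_force'],1),'M',np.round(s['moment'],2),'gap',round(s['finger_gap'],3),'gf',round(s['grip_force'],1))
    print('turn',(r.inv()*n).as_rotvec().round(3),'shift',d.round(1))
E
python3 -c "
from h import *
to(455.5,6.5,210,1.31)"
```

```text
t 2.08 pos [ 418.2 -341.2  248. ] psi 0.754 j [ 0.76  0.27 -0.23  1.87  0.07  1.01 -0.32] F [ 0.9 -1.  -0.6] M [-0.06 -0.03 -0.08] gap 0.999 gf 0.0
turn [ 0.001  0.    -0.556] shift [ 265.1 -228.1   37.9]
```

Emit:
play_rows:
  rows:
    - [0,0,0,0.026,-0.023,0,100]
    - [0,0,0,0.053,-0.046,0,100]
    - [0,0,0,0.08,-0.069,0,100]
    - [0,0,0,0.106,-0.091,0,100]
    - [0,0,0,0.133,-0.114,0,100]

```text
time: 2.5
tcp_pos: [437.1, -167.3, 247.9]
eef_rot: [0.931, 0.366, 0.0, 0.0]
contact_force: [1.1, -0.5, -0.0]
finger_gap: 0.997
grip_force: 0.0
```

Emit:
play_rows:
  rows:
    - [0,0,-0.11,0.03,-0.026,0,100]
    - [0,0,-0.22,0.06,-0.052,0,100]
    - [0,0,-0.33,0.09,-0.078,0,100]
    - [0,0,-0.44,0.115,-0.1,0,100]
    - [0,0,-0.556,0.132,-0.114,0,100]

```text
time: 2.92
tcp_pos: [456.2, 8.4, 248.2]
eef_rot: [0.792, 0.611, 0.001, 0.0]
contact_force: [1.4, 0.8, -0.7]
finger_gap: 0.998
grip_force: 0.0
```

Emit:
play_rows:
  rows:
    - [0,0,0,0,0,0,50]
    - [0,0,0,0,0,0,50]
    - [0,0,0,0,0,0,50]

```text
time: 3.17
tcp_pos: [456.1, 3.6, 247.6]
eef_rot: [0.795, 0.606, -0.0, 0.0]
contact_force: [-0.4, -0.6, -0.1]
finger_gap: 0.809
grip_force: 0.0
```

```bash
python3 -c "
from h import *
to(455.5,6.5,210,1.31)
for n in('scene','top'):
    c=read_camera(n); cv2.imwrite(f'pics/{n}1.png',c['image'][:,:,::-1])
a=cv2.imread('pics/scene1.png')[200:400,180:440];cv2.imwrite('pics/a1.png',cv2.resize(a,None,fx=3,fy=3,interpolation=2))
"
```

```text
t 3.17 pos [456.1   3.6 247.6] psi 1.302 j [ 0.36  0.16 -0.55  2.03  0.1   0.98 -0.51] F [-0.4 -0.6 -0.1] M [-0.09 -0.03  0.02] gap 0.809 gf 0.0
turn [-0.     0.001 -0.008] shift [ 2.7 -1.4 37.6]
```

View pics/a1.png

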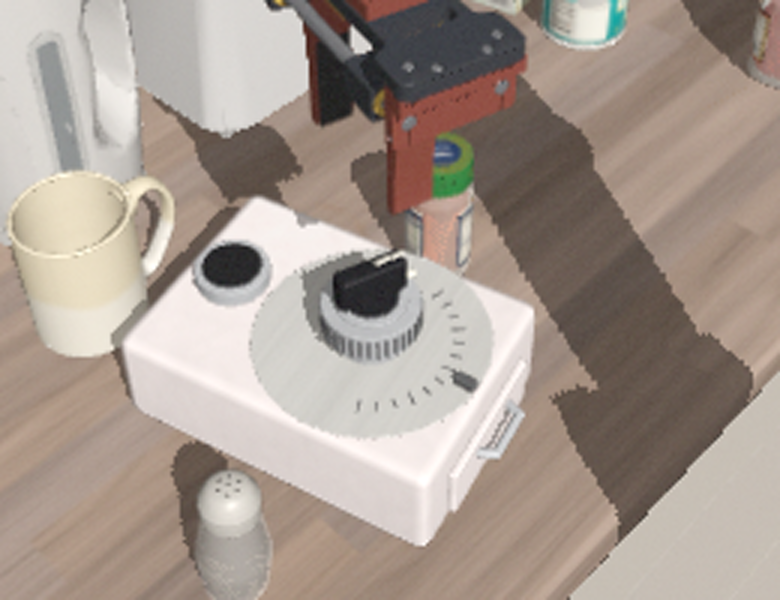

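The gripper is over the mill, its fingers at crop (330,100) and (405,190), clear of the salt shaker and spice jar. I'll lower it onto the knob bar.

Emit:
play_rows:
  rows:
    - [0,0,0,0.002,-0.001,0.025,50]
    - [0,0,0,0.002,-0.001,0.05,50]
    - [0,0,0,0.002,-0.001,0.07,50]
    - [0,0,0,0.002,-0.001,0.075,50]
    - [0,0,0,0.002,-0.001,0.075,50]

```text
time: 3.68
tcp_pos: [454.7, 5.7, 171.5]
eef_rot: [0.795, 0.606, -0.001, -0.001]
contact_force: [-0.2, -0.7, 0.4]
finger_gap: 0.499
grip_force: 0.0
```

```bash
python3 -c "
from h import *
to(455.5,6.5,147,1.31)
c=read_camera('scene'); cv2.imwrite('pics/scene2.png',c['image'][:,:,::-1])
print(proj(c,[[455.5,6.5,142],[455.5,6.5,147]]))
a=cv2.imread('pics/scene2.png')[240:340,240:365];cv2.imwrite('pics/a2.png',cv2.resize(a,None,fx=6,fy=6,interpolation=2))
"
```

```text
t 3.68 pos [454.7   5.7 171.5] psi 1.303 j [ 0.32  0.26 -0.53  2.11  0.18  0.82 -0.59] F [-0.2 -0.7  0.4] M [-0.08 -0.12  0.01] gap 0.499 gf 0.0
turn [-0.003  0.001 -0.007] shift [ 1.   0.6 24.5]
[[303.09623179 288.70704765]
 [303.04915865 286.67104072]]
```

View pics/a2.png

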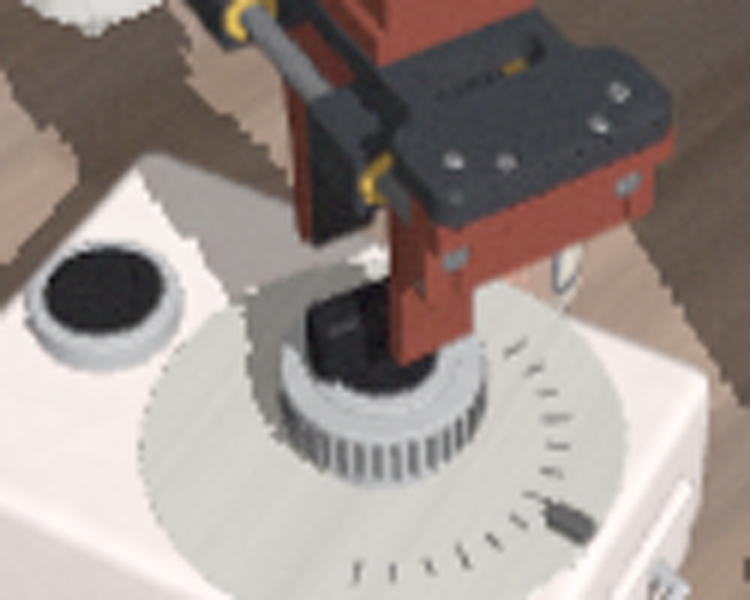

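The fingers straddle the bar: the tips are at (315,240) and (430,355) in the crop, with the knob between them. I'll descend and close.

Emit:
play_rows:
  rows:
    - [0,0,0,0.001,0.0005,0.01,50]
    - [0,0,0,0.001,0.0005,0.02,50]
    - [0,0,0,0.001,0.0005,0.0245,50]
    - [0,0,0,0.001,0.0005,0.0245,50]
    - [0,0,0,0.001,0.0005,0.0245,50]

```text
time: 4.15
tcp_pos: [456.4, 7.7, 148.0]
eef_rot: [0.795, 0.607, -0.0, -0.0]
contact_force: [0.1, 1.3, -0.2]
finger_gap: 0.498
grip_force: 0.0
```

Emit:
play_rows:
  rows:
    - [0,0,0,0,0,0,0]
    - [0,0,0,0,0,0,0]
    - [0,0,0,0,0,0,0]
    - [0,0,0,0,0,0,0]
    - [0,0,0,0,0,0,0]
  grip_force: 25

```text
time: 4.57
tcp_pos: [456.4, 7.6, 148.3]
eef_rot: [0.795, 0.607, -0.0, 0.0]
contact_force: [-4.6, 2.0, 3.5]
finger_gap: 0.162
grip_force: 22.8
```

```bash
python3 -c "
from h import *
to(455.5,6.5,147,0.2)"
```

```text
t 4.57 pos [456.4   7.6 148.3] psi 1.305 j [ 0.3   0.3  -0.52  2.13  0.22  0.76 -0.63] F [-4.6  2.   3.5] M [ 0.36  0.84 -0.42] gap 0.162 gf 22.8
turn [0.    0.    1.105] shift [-1.3 -0.6  1.3]
```

Emit:
play_rows:
  rows:
    - [0,0,0.1,0,-0.0007,0,0]
    - [0,0,0.2,0,-0.0007,0,0]
    - [0,0,0.3,0,-0.0007,0,0]
    - [0,0,0.4,0,-0.0007,0,0]
    - [0,0,0.5,0,-0.0007,0,0]
  grip_force: 30

```text
time: 4.98
tcp_pos: [457.1, 7.1, 148.4]
eef_rot: [0.921, 0.389, 0.001, 0.001]
contact_force: [5.0, -2.7, -5.0]
finger_gap: 0.155
grip_force: 30.0
```

```bash
python3 -c "
from h import *
to(455.5,6.5,148,0.2)"
```

```text
t 4.98 pos [457.1   7.1 148.4] psi 0.8 j [ 0.22  0.29 -0.42  2.13  0.17  0.75 -1.09] F [ 5.  -2.7 -5. ] M [-0.69 -1.08  0.19] gap 0.155 gf 30.0
turn [ 0.002 -0.002  0.6  ] shift [-1.5 -0.7  0.4]
```

Emit:
play_rows:
  rows:
    - [0,0,0.1,0,0.0005,0,0]
    - [0,0,0.2,0,0.0005,0,0]
    - [0,0,0.3,0,0.0005,0,0]
    - [0,0,0.4,0,0.0005,0,0]
    - [0,0,0.5,0,0.0005,0,0]

```text
time: 5.4
tcp_pos: [457.6, 6.3, 148.4]
eef_rot: [0.989, 0.149, 0.001, 0.001]
contact_force: [4.7, -4.3, -5.8]
finger_gap: 0.154
grip_force: 30.0
```

Emit:
play_rows:
  rows:
    - [0,0,0.05,0,0,0,0]
    - [0,0,0.09,0,0,0,0]
    - [0,0,0.09,0,0,0,0]
    - [0,0,0.09,0,0,0,0]

```text
time: 5.73
tcp_pos: [457.7, 6.1, 148.4]
eef_rot: [0.994, 0.106, 0.001, 0.001]
contact_force: [4.8, -5.4, -3.9]
finger_gap: 0.156
grip_force: 29.9
```

```bash
python3 -c "
from h import *
to(455.5,6.5,148,0.2)"
```

```text
t 5.73 pos [457.7   6.1 148.4] psi 0.213 j [ 0.12  0.27 -0.31  2.14  0.13  0.74 -1.63] F [ 4.8 -5.4 -3.9] M [-1.02 -1.03 -0.14] gap 0.156 gf 29.9
turn [ 0.002 -0.003  0.013] shift [-2.  -0.9  0.4]
```

Emit:
play_rows:
  rows:
    - [0,0,0,0,0,0,50]
    - [0,0,0,0,0,0,50]
    - [0,0,0,0,0,0,50]
    - [0,0,0,0,0,-0.03,60]
    - [0,0,0,0,0,-0.06,100]

```text
time: 6.15
tcp_pos: [454.5, 7.7, 207.6]
eef_rot: [0.994, 0.108, -0.002, -0.0]
contact_force: [1.0, -0.7, -0.1]
finger_gap: 0.499
grip_force: 0.0
```

Emit:
play_rows:
  rows:
    - [0,0,-0.1,0,0,-0.03,100]
    - [0,0,-0.2,0,0,-0.06,100]
    - [0,0,-0.3,0,0,-0.06,100]
    - [0,0,-0.4,0,0,-0.06,100]
    - [0,0,-0.5,0,0,-0.06,100]

```text
time: 6.57
tcp_pos: [456.2, 7.7, 268.9]
eef_rot: [0.936, 0.352, 0.001, 0.0]
contact_force: [-0.4, -0.8, -0.1]
finger_gap: 0.876
grip_force: 0.0
```

```bash
python3 -c "
from h import *
to(456.5,6.5,148,0.7)
c=read_camera('scene'); cv2.imwrite('pics/scene3.png',c['image'][:,:,::-1])
a=cv2.imread('pics/scene3.png')[260:360,240:365];cv2.imwrite('pics/a3.png',cv2.resize(a,None,fx=6,fy=6,interpolation=2))
"
```

```text
t 6.57 pos [456.2   7.7 268.9] psi 0.72 j [ 0.2   0.11 -0.37  2.01  0.05  1.03 -1.05] F [-0.4 -0.8 -0.1] M [-0.02  0.    0.02] gap 0.876 gf 0.0
turn [ 0.001 -0.001  0.02 ] shift [ -0.7   1.  120.9]
```

View pics/a3.png

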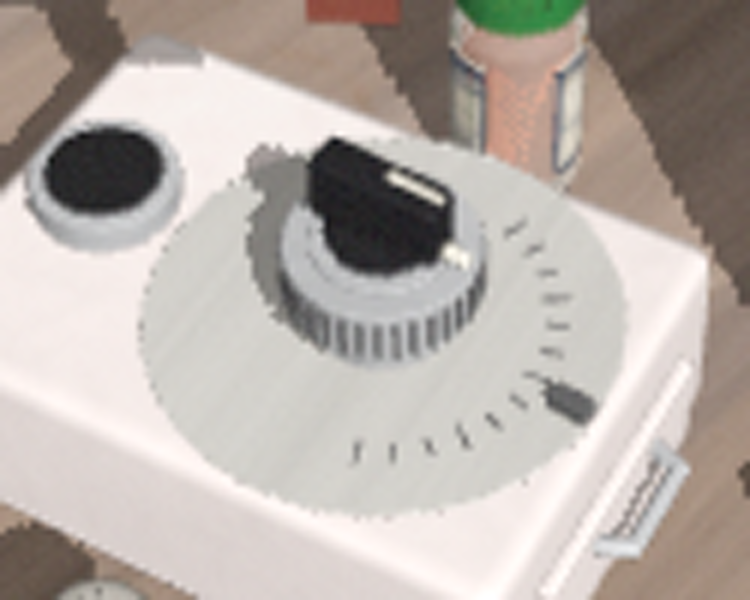

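The pointer tip is at crop (458,258), the stripe runs (390,175) to (445,203), and the tab is at (572,400). I'll compute the angles, plus predicted pixels for a pointer at the tab's angle.

```bash
python3 -c "
from h import *
c=read_camera('scene')
s=lambda x,y:(239.58+x/6,259.58+y/6)
A=np.array([455.5,6.8])
for p,z in(((458,258),122),((572,398),86),((445,203),142),((390,176),142),((326,145),142)):
    q=atz(c,s(*p),z)[:2];d=q-A;print(p,q.round(1),np.hypot(*d).round(1),np.arctan2(d[1],d[0]).round(3))
L=[atz(c,s(*p),142)[:2] for p in((390,171),(445,201),(330,138),(452,204),(385,177),(442,207),(308,163),(443,240))]
for i in(0,2,4,6): d=L[i+1]-L[i];print(np.arctan2(d[1],d[0]).round(3),np.hypot(*d))
for th in(-2.935,-2.85,-2.75):
    u=np.array([np.cos(th),np.sin(th)])
    for r,z in((30,122),(22,142),(66,88.5),(66,81.5)):
        q=proj(c,[*(A+r*u),z])[0]; print(th,r,((q-[239.58,259.58])*6).round(0))
"
```

```text
(458, 258) [430.3   1.2] 25.8 -2.922
(572, 398) [391.9  -6.1] 64.9 -2.942
(445, 203) [434.9   1.8] 21.2 -2.904
(390, 176) [453.3   5.1] 2.8 -2.475
(326, 145) [475.2   9.1] 19.8 0.118
-3.015 19.450803451289456
-3.011 43.54284132953397
-2.996 19.856625763236597
-3.028 48.42014149403833
-2.935 30 [470. 265.]
-2.935 22 [446. 206.]
-2.935 66 [576. 393.]
-2.935 66 [576. 409.]
-2.85 30 [474. 259.]
-2.85 22 [449. 201.]
-2.85 66 [585. 380.]
-2.85 66 [585. 395.]
-2.75 30 [479. 252.]
-2.75 22 [453. 196.]
-2.75 66 [594. 363.]
-2.75 66 [593. 379.]
```

Pointer and tab agree to within a few hundredths of a rad. Now the ring: start at psi ≈ 0.8, so the fingers stay clear of the pointer and the tab.

Emit:
play_rows:
  rows:
    - [0,0,-0.08,0,0.001,0.03,100]
    - [0,0,-0.08,0,0.001,0.06,100]
    - [0,0,-0.08,0,0.001,0.09,100]
    - [0,0,-0.08,0,0.001,0.11,100]
    - [0,0,-0.08,0,0.001,0.11,100]

```text
time: 7.08
tcp_pos: [453.8, 6.5, 154.5]
eef_rot: [0.923, 0.386, -0.004, -0.001]
contact_force: [-0.9, 0.2, 0.2]
finger_gap: 1.0
grip_force: 0.0
```

```bash
python3 -c "
from h import *
to(456.2,6.7,113,0.8)"
```

```text
t 7.08 pos [453.8   6.5 154.5] psi 0.792 j [ 0.17  0.27 -0.37  2.13  0.14  0.77 -1.06] F [-0.9  0.2  0.2] M [ 0.03 -0.   -0.05] gap 1.0 gf 0.0
turn [-0.005  0.005 -0.008] shift [ 2.   1.8 41.5]
```

Emit:
play_rows:
  rows:
    - [0,0,0,0.001,0.001,0.015,100]
    - [0,0,0,0.001,0.001,0.03,100]
    - [0,0,0,0.001,0.001,0.038,100]
    - [0,0,0,0.001,0.001,0.038,100]
    - [0,0,0,0.001,0.001,0.038,100]

```text
time: 7.5
tcp_pos: [458.5, 6.8, 120.8]
eef_rot: [0.922, 0.387, 0.0, 0.0]
contact_force: [0.6, 0.4, 0.0]
finger_gap: 0.998
grip_force: 0.0
```

```bash
python3 -c "
from h import *
to(456.2,6.7,113,0.8)"
```

```text
t 7.5 pos [458.5   6.8 120.8] psi 0.794 j [ 0.15  0.33 -0.35  2.15  0.18  0.69 -1.1 ] F [0.6 0.4 0. ] M [ 0.02 -0.06 -0.02] gap 0.998 gf 0.0
turn [ 0.    -0.    -0.006] shift [-1.7 -1.6  7.8]
```

Emit:
play_rows:
  rows:
    - [0,0,0,-0.0015,-0.001,0.0075,100]
    - [0,0,0,-0.0015,-0.001,0.0075,100]
    - [0,0,0,-0.0015,-0.001,0.0075,60]
    - [0,0,0,-0.0015,-0.001,0.0075,60]
    - [0,0,0,-0.0015,-0.001,0.0075,60]
  grip_force: 15

```text
time: 7.92
tcp_pos: [456.7, 6.3, 113.0]
eef_rot: [0.922, 0.387, 0.0, 0.0]
contact_force: [-0.5, 0.7, -0.3]
finger_gap: 0.808
grip_force: 0.0
```

Emit:
play_rows:
  rows:
    - [0,0,0,0,0,0,60]
    - [0,0,0,0,0,0,60]
    - [0,0,0,0,0,0,60]

```text
time: 8.17
tcp_pos: [456.6, 6.4, 112.8]
eef_rot: [0.922, 0.387, 0.0, 0.0]
contact_force: [-0.9, 0.5, 1.3]
finger_gap: 0.676
grip_force: 15.0
```

```bash
python3 -c "
from h import *
to(456.2,6.7,113,0.8)"
```

```text
t 8.17 pos [456.6   6.4 112.8] psi 0.795 j [ 0.15  0.34 -0.35  2.16  0.18  0.67 -1.1 ] F [-0.9  0.5  1.3] M [ 0.04  0.   -0.04] gap 0.676 gf 15.0
turn [ 0.    -0.    -0.005] shift [-0.  -0.5 -0.2]
```

Emit:
play_rows:
  rows:
    - [0,0,0,0,0,0,40]
    - [0,0,0,0,0,0,40]
    - [0,0,0,0,0,0,40]
  grip_force: 60

```text
time: 8.42
tcp_pos: [456.6, 6.4, 112.8]
eef_rot: [0.922, 0.387, 0.0, 0.0]
contact_force: [-2.0, 0.2, 2.6]
finger_gap: 0.669
grip_force: 60.0
```

```bash
python3 -c "
from h import *
to(456.2,6.7,113,0.8)"
```

```text
t 8.42 pos [456.6   6.4 112.8] psi 0.795 j [ 0.15  0.34 -0.35  2.16  0.18  0.67 -1.1 ] F [-2.   0.2  2.6] M [-0.05  0.1  -0.01] gap 0.669 gf 60.0
turn [ 0.    -0.    -0.005] shift [-0.  -0.5 -0.2]
```

Emit:
play_rows:
  rows:
    - [0,0,0.06,0,0,0,40]
    - [0,0,0.12,0,0,0,40]
    - [0,0,0.18,0,0,0,40]
    - [0,0,0.24,0,0,0,40]
    - [0,0,0.24,0,0,0,40]

```text
time: 8.83
tcp_pos: [456.7, 6.2, 112.8]
eef_rot: [0.962, 0.273, 0.0, 0.0]
contact_force: [0.6, -0.2, 2.9]
finger_gap: 0.669
grip_force: 60.0
```

```bash
python3 -c "
from h import *
to(456.2,6.7,113,0.8)"
```

```text
t 8.83 pos [456.7   6.2 112.8] psi 0.552 j [ 0.1   0.33 -0.29  2.16  0.16  0.66 -1.32] F [ 0.6 -0.2  2.9] M [-0.18 -0.04 -0.1 ] gap 0.669 gf 60.0
turn [ 0.001 -0.    -0.248] shift [-0.2 -0.7 -0.2]
```

Emit:
play_rows:
  rows:
    - [0,0,0.03,0,0,0,40]
    - [0,0,0.06,0,0,0,40]
    - [0,0,0.06,0,0,0,40]

```text
time: 9.08
tcp_pos: [456.8, 6.1, 112.8]
eef_rot: [0.97, 0.245, 0.0, 0.0]
contact_force: [0.3, -1.5, 2.4]
finger_gap: 0.665
grip_force: 60.0
```

```bash
python3 -c "
from h import *
to(456.2,6.7,113,0.8)"
```

```text
t 9.08 pos [456.8   6.1 112.8] psi 0.495 j [ 0.09  0.33 -0.28  2.17  0.15  0.66 -1.37] F [ 0.3 -1.5  2.4] M [-0.28 -0.04 -0.01] gap 0.665 gf 60.0
turn [ 0.001 -0.    -0.305] shift [-0.2 -0.8 -0.2]
```

Emit:
play_rows:
  rows:
    - [0,0,0.02,0,0,0,40]
    - [0,0,0.04,0,0,0,40]
    - [0,0,0.06,0,0,0,40]

```text
time: 9.33
tcp_pos: [456.8, 6.1, 112.8]
eef_rot: [0.977, 0.215, 0.0, 0.0]
contact_force: [2.0, -2.1, 3.2]
finger_gap: 0.666
grip_force: 60.0
```

```bash
cat > m.py <<'E'
from h import *
s=env.observe(); m=R.from_quat(s['eef_rot']).as_matrix()
print(s['time'],'psi',np.arctan2(m[1,0],m[0,0]).round(3),'M',np.round(s['moment'],3),'tau7',s['joint_efforts'][6].round(3),'F',np.round(s['contact_force'],1))
E
python3 m.py
```

```text
9.3333 psi 0.433 M [-0.547 -0.125  0.07 ] tau7 0.262 F [ 2.  -2.1  3.2]
```

Emit:
play_rows:
  rows:
    - [0,0,0.02,0,0,0,40]
    - [0,0,0.04,0,0,0,40]
    - [0,0,0.06,0,0,0,40]

```text
time: 9.58
tcp_pos: [456.8, 6.0, 112.8]
eef_rot: [0.983, 0.185, 0.0, 0.0]
contact_force: [1.1, -2.8, 3.3]
finger_gap: 0.669
grip_force: 60.0
```

```bash
python3 m.py
```

```text
9.5833 psi 0.373 M [-0.687 -0.329  0.064] tau7 0.24 F [ 1.1 -2.8  3.3]
```

Emit:
play_rows:
  rows:
    - [0,0,0.02,0,0,0,40]
    - [0,0,0.04,0,0,0,40]
    - [0,0,0.06,0,0,0,40]

```text
time: 9.83
tcp_pos: [456.8, 6.0, 112.8]
eef_rot: [0.988, 0.156, 0.0, 0.0]
contact_force: [2.3, -4.4, 3.5]
finger_gap: 0.668
grip_force: 60.0
```

```bash
python3 m.py
```

```text
9.8333 psi 0.313 M [-0.979 -0.446 -0.023] tau7 0.236 F [ 2.3 -4.4  3.5]
```

Emit:
play_rows:
  rows:
    - [0,0,0.02,0,0,0,40]
    - [0,0,0.04,0,0,0,40]
    - [0,0,0.06,0,0,0,40]

```text
time: 10.08
tcp_pos: [456.8, 5.9, 112.8]
eef_rot: [0.992, 0.126, 0.0, 0.0]
contact_force: [2.4, -5.9, 4.1]
finger_gap: 0.666
grip_force: 60.0
```

```bash
python3 m.py
```

```text
10.0833 psi 0.252 M [-1.075 -0.456  0.018] tau7 0.234 F [ 2.4 -5.9  4.1]
```

Emit:
play_rows:
  rows:
    - [0,0,0.02,0,0,0,40]
    - [0,0,0.04,0,0,0,40]
    - [0,0,0.06,0,0,0,40]

```text
time: 10.33
tcp_pos: [456.8, 5.9, 112.8]
eef_rot: [0.995, 0.096, 0.0, 0.0]
contact_force: [2.8, -5.0, 2.7]
finger_gap: 0.668
grip_force: 60.0
```

```bash
python3 m.py
```

```text
10.3333 psi 0.192 M [-1.117 -0.505  0.043] tau7 0.234 F [ 2.8 -5.   2.7]
```

Emit:
play_rows:
  rows:
    - [0,0,0.02,0,0,0,40]
    - [0,0,0.04,0,0,0,40]
    - [0,0,0.06,0,0,0,40]

```text
time: 10.58
tcp_pos: [456.8, 5.8, 112.8]
eef_rot: [0.998, 0.066, 0.0, 0.0]
contact_force: [2.5, -6.0, 4.4]
finger_gap: 0.672
grip_force: 60.0
```

```bash
python3 m.py
```

```text
10.5833 psi 0.132 M [-1.127 -0.51   0.033] tau7 0.234 F [ 2.5 -6.   4.4]
```

Turned 0.66 rad so far, still free.

Emit:
play_rows:
  rows:
    - [0,0,0.02,0,0,0,40]
    - [0,0,0.04,0,0,0,40]
    - [0,0,0.06,0,0,0,40]

```text
time: 10.83
tcp_pos: [456.8, 5.8, 112.8]
eef_rot: [0.999, 0.036, 0.0, 0.0]
contact_force: [2.1, -5.0, 3.6]
finger_gap: 0.668
grip_force: 60.0
```

```bash
python3 m.py
```

```text
10.8333 psi 0.072 M [-1.165 -0.496  0.063] tau7 0.234 F [ 2.1 -5.   3.6]
```

Emit:
play_rows:
  rows:
    - [0,0,0.02,0,0,0,40]
    - [0,0,0.04,0,0,0,40]
    - [0,0,0.06,0,0,0,40]

```text
time: 11.08
tcp_pos: [456.8, 5.7, 112.8]
eef_rot: [1.0, 0.007, 0.0, 0.0]
contact_force: [2.6, -6.1, 3.9]
finger_gap: 0.67
grip_force: 60.0
```

```bash
python3 m.py
```

```text
11.0833 psi 0.014 M [-1.383 -0.522  0.493] tau7 -0.247 F [ 2.6 -6.1  3.9]
```

The ring binds between psi 0.072 and 0.014. I'll turn it 0.15 rad more.

Emit:
play_rows:
  rows:
    - [0,0,0.03,0,0,0,40]
    - [0,0,0.06,0,0,0,40]
    - [0,0,0.09,0,0,0,40]
    - [0,0,0.12,0,0,0,40]
    - [0,0,0.15,0,0,0,40]

```text
time: 11.5
tcp_pos: [456.8, 5.6, 112.8]
eef_rot: [0.998, -0.068, 0.0, 0.001]
contact_force: [2.8, -7.5, 3.9]
finger_gap: 0.669
grip_force: 60.0
```

Emit:
play_rows:
  rows:
    - [0,0,0,0,0,0,40]
    - [0,0,0,0,0,0,40]

```text
time: 11.67
tcp_pos: [456.8, 5.6, 112.8]
eef_rot: [0.998, -0.068, 0.0, 0.001]
contact_force: [2.3, -6.6, 4.1]
finger_gap: 0.671
grip_force: 60.0
```

```bash
python3 m.py
```

```text
11.6667 psi -0.136 M [-1.387 -0.492  0.343] tau7 -0.359 F [ 2.3 -6.6  4.1]
```

Emit:
play_rows:
  rows:
    - [0,0,0,0,0,0,100]
    - [0,0,0,0,0,0,100]
    - [0,0,0,0,0,0,100]
    - [0,0,0,0,0,0,100]
    - [0,0,0,0,0,-0.01,100]

```text
time: 12.08
tcp_pos: [454.9, 6.7, 121.4]
eef_rot: [0.998, -0.067, -0.002, 0.0]
contact_force: [0.1, 1.0, 0.4]
finger_gap: 0.99
grip_force: 0.0
```

Emit:
play_rows:
  rows:
    - [0,0,0,0,0,-0.03,100]
    - [0,0,0,0,0,-0.06,100]
    - [0,0,0,0,0,-0.09,100]
    - [0,0,0,0,0,-0.12,100]
    - [0,0,0,0,0,-0.15,100]

```text
time: 12.5
tcp_pos: [455.9, 6.6, 274.8]
eef_rot: [0.998, -0.067, 0.0, -0.0]
contact_force: [0.7, 0.1, -0.5]
finger_gap: 1.0
grip_force: 0.0
```

Emit:
play_rows:
  rows:
    - [0,0,0,0,0,0,100]
    - [0,0,0,0,0,0,100]

```text
time: 12.67
tcp_pos: [457.3, 6.7, 274.8]
eef_rot: [0.998, -0.068, 0.002, -0.0]
contact_force: [-0.6, 0.0, -0.6]
finger_gap: 1.001
grip_force: 0.0
```

```bash
python3 -c "
from h import *
to(456.5,6.5,148,0.7)
c=read_camera('scene'); cv2.imwrite('pics/scene4.png',c['image'][:,:,::-1])
a=cv2.imread('pics/scene4.png')[260:360,240:365];cv2.imwrite('pics/a4.png',cv2.resize(a,None,fx=6,fy=6,interpolation=2))
"
```

```text
t 12.67 pos [457.3   6.7 274.8] psi -0.135 j [-0.01  0.09 -0.15  2.01  0.02  1.03 -1.87] F [-0.6  0.  -0.6] M [0.03 0.08 0.  ] gap 1.001 gf 0.0
turn [ 0.001 -0.004 -0.835] shift [ -1.3   0.4 126.8]
```

View pics/a4.png

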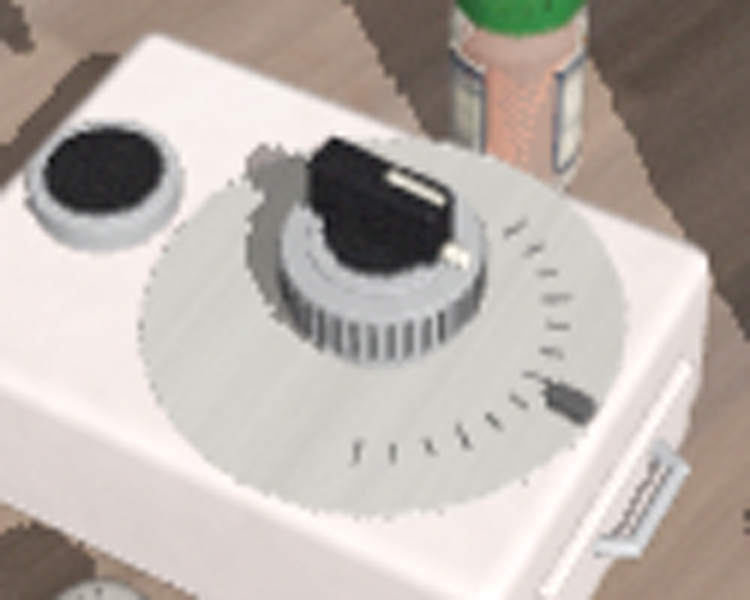

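The knob is unchanged, with its tip at (458,258) and the tab at (572,400). The gripper is clear, so I'm handing in.

```bash
python3 -c "
from plant import hand_in
print(hand_in())"
```

```text
the job is handed in; nothing more can be done
None
```

I handed the job in at about 13 s, and the hand-in gave no verdict. By the camera, the pointer is lined up with the tab to within a few hundredths of a radian. The ring was turned an estimated 0.15–0.21 rad past where it bound, and the knob held its setting. I saw no sign of anything round the mill being moved, but took no full end view to check.

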